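# Find the housing closed without its core

### The job

One of the four look-alike blue housings was screwed shut without its steel core, so it is clearly lighter than the rest: find it by its heft. Set it gently and upright beside the spare steel core, in whichever of the two bins that core lies, and leave the other three housings standing where they were. Do not tip any housing over, and do not disturb the core and the cover in the bins or the other things on the bench.

Things in the scene. Friction and masses are not known exactly. Their poses are not given: they have to be found in the camera images.
- housing_1: closed blue plastic housing of a machine's levelling foot: flange 76 x 76 x 6, square body 66 x 66 up to a flat top at z = 42, on it a straight grip fin 50 long (along x), 24 wide (along y), 28 high (top at z = 70). Origin: centre of the underside, z up. The four housings look exactly alike. Three hold a steel core and weigh 0.53 to 0.66 kg, one (any of them) has none and weighs 0.19 to 0.29 kg
- housing_2: closed blue plastic housing of a machine's levelling foot: flange 76 x 76 x 6, square body 66 x 66 up to a flat top at z = 42, on it a straight grip fin 50 long (along x), 24 wide (along y), 28 high (top at z = 70). Origin: centre of the underside, z up. The four housings look exactly alike. Three hold a steel core and weigh 0.53 to 0.66 kg, one (any of them) has none and weighs 0.19 to 0.29 kg
- housing_3: closed blue plastic housing of a machine's levelling foot: flange 76 x 76 x 6, square body 66 x 66 up to a flat top at z = 42, on it a straight grip fin 50 long (along x), 24 wide (along y), 28 high (top at z = 70). Origin: centre of the underside, z up. The four housings look exactly alike. Three hold a steel core and weigh 0.53 to 0.66 kg, one (any of them) has none and weighs 0.19 to 0.29 kg
- housing_4: closed blue plastic housing of a machine's levelling foot: flange 76 x 76 x 6, square body 66 x 66 up to a flat top at z = 42, on it a straight grip fin 50 long (along x), 24 wide (along y), 28 high (top at z = 70). Origin: centre of the underside, z up. The four housings look exactly alike. Three hold a steel core and weigh 0.53 to 0.66 kg, one (any of them) has none and weighs 0.19 to 0.29 kg
- bin_left: fixed open blue parts bin, outside 142 (x) x 232 (y) x 45 high, walls and floor 5 thick. Origin: centre of the underside, z up. One bin holds the core, the other the cover, lying 40 to 60 from the bin's centre along its +y; the -y half is free. The bin on the robot's left (+y)
- bin_right: fixed open blue parts bin, outside 142 (x) x 232 (y) x 45 high, walls and floor 5 thick. Origin: centre of the underside, z up. One bin holds the core, the other the cover, lying 40 to 60 from the bin's centre along its +y; the -y half is free. The bin on the robot's right (-y)
- core: loose bare steel core, a disc 48 in diameter and 26 high, lying in one of the two bins. Origin: centre of its underside
- cover: loose blue housing cover, a plate 66 x 66 x 6 with a grip fin like the housings' (50 x 24, top at z = 34), lying in the other bin. Origin: centre of its underside
- paint_tin: bystander: dark tin, 90 in diameter, 115 high, on the right. Origin: centre of its underside
- spray_bottle: bystander: white spray bottle, 74 in diameter, 190 high, on the left. Origin: centre of its underside
- tape_roll: bystander: roll of tape lying flat, 80 in diameter, 24 high, on the left. Origin: centre of its underside
- screwdriver: bystander: screwdriver 180 long lying on the right, pointing away from the robot, under 40 high. Origin: its middle
Mind the look-alikes: they are no part of the job. What is shaped like the housing_3 but green or red is not meant.

How it is judged:
By the outcome, as a careful person would: the job done as asked, in the order asked, and still so for the second after the job is handed in, with the robot touching nothing.
It also fails if it takes over 72 s, if anything falls off the work surface, if the arm or the gripper's body presses on something with over 40 N, if the wrist force passes 120 N, or if a joint passes its speed limit or range.

### The arm

A 6-joint arm with a two-finger parallel gripper is mounted at the origin on the work surface. World frame = base frame: x ahead of the robot, y to its left, z up, the work surface at z = 0. Lengths are in m, angles in rad, forces in N, time in s.
With the tool pointing down it reaches from about 0.2 to 0.875 m from the base axis. Payload 3.4 kg.
Tool frame: the origin (TCP) lies at the very end of the fingers, on their centre line; the grasp point (between the pads) lies 19 mm behind it; z points along the fingers, y is the line along which they close (so a half turn about z gives the same grasp; the last joint's range is limited). The gripper opens to 94 mm and grips with 3 to 60 N. Pads are 16 mm wide; open, the fingers measure 119 mm over their backs; the gripper's body (75 mm by 177 mm) begins 78 mm behind the grasp point.
Start: joints at [-1.371, 0.276, 1.505, -0, 1.361, -0.121], TCP at [0.181, -0.546, 0.175] pointing down, gripper open.
Joint ranges: [-2.89, 2.89], [-0.75, 2.08], [0.22, 2.7], [-1.18, 4.32], [0.11, 2.71], [-2.7, 2.7]. Speed limits (rad/s): [2.57, 2.57, 3.14, 3.14, 3.14, 3.14].

### API

Orientations are given as a 3x3 rotation matrix whose columns are the frame's x, y, z axes.
In Python, from station import r, hand, read_state, imaging, workorder gives the robot as it stands. Calls block until the motion is done:
- r.move_to(position, orientation): joint-space move of the TCP to a pose.
- r.move_linear(position, rot=None, v=0.15): straight line of the TCP; rot=None keeps the orientation; v is the mean speed in m/s.
- r.set_joints(angles): joint-space move.
- hand.grip(opening, grip_force=None): opening from 0.0 (shut) to 1.0 (fully open); grip_force is the grip in N (None keeps the last); returns when the fingers have stopped.
- r.wait(seconds).
- r.solve_ik(position, orientation): joint angles nearest the present ones, or None.
- read_state(): the state.
- imaging.read_camera(name): name is "scene" or "top" or "wrist"; returns a dict with "color" (400x640x3 uint8, red, green, blue), "range_z" (400x640 float32, m along the optical axis (not along the pixel's ray), 0 where there is no reading), "K" (3x3 intrinsics, pixels), "k1" (the pictures are not rectified: a ray, as slopes to the right and down, at radius r is drawn at 1 + k1 r^2 times it, then the intrinsics apply), "world_from_camera" (4x4, takes a point from camera to world coordinates). Camera axes: x right, y down, z forward; pixel columns grow to the right and rows downward; lengths in m; the calibration is good to about 2 mm. A picture is of the moment at which its call begins.
A pose or a line that the arm cannot do raises r.MotionError and nothing moves.
- workorder.finish_job(): hands the job in; it is judged then, once.
The state is a dict: "time_s": time; "joint_pos": joint angles; "qvel": joint speeds; "tau": joint torques, N m; "tcp_pos": TCP position; "ee_rot": TCP orientation; "contact_force": force on the tool from outside, world axes, zero at the start; "moment": the same for the moment, N m; "finger_gap": opening from 0.0 (shut) to 1.0 (fully open); "grip_force": force on a finger pad.
Only numpy, scipy, OpenCV 4.12 (cv2) and the standard library are available. Lean on these libraries where they do the work, as an engineer would, in place of code of your own. Each camera call takes 0.05 s, during which the arm holds its last target. There are 200 camera calls.

## Working session

There is one attempt and no reset: what is moved stays moved. The work goes in short steps, each a Python script; the robot and the scene stay as the last script left them, time stands still between calls to the robot, and variables do not carry over. Pictures are saved under pics/ and viewed, at most 10 in all, crops included, and the job is handed in when it is done.

```bash
mkdir -p pics; ls; python3 - <<'E'
from station import r, hand, read_state, imaging, workorder
import cv2,numpy as np
for n in("top","scene"):
    d=imaging.read_camera(n); cv2.imwrite(f"pics/{n}0.png",d["color"][:,:,::-1]); np.savez(f"{n}0.npz",**d)
    print(n,d["K"].tolist(),d["k1"],d["world_from_camera"].round(3).tolist())
s=read_state();print(s)
E
```

```text
pics
top [[503.90716272885635, 0.0, 328.537082078341], [0.0, 503.90716272885635, 199.62242980666431], [0.0, 0.0, 1.0]] -0.1181440940035103 [[0.002, -0.996, 0.092, 0.322], [-1.0, -0.002, -0.004, -0.069], [0.004, -0.092, -0.996, 1.455], [0.0, 0.0, 0.0, 1.0]]
scene [[400.1372752078113, 0.0, 323.11304565001495], [0.0, 400.1372752078113, 201.38234202875822], [0.0, 0.0, 1.0]] -0.04346519333198294 [[-0.04, 0.66, -0.75, 1.296], [0.999, 0.011, -0.044, 0.001], [-0.021, -0.751, -0.66, 0.784], [0.0, 0.0, 0.0, 1.0]]
{'time_s': 0.1, 'joint_pos': array([-1.37095366e+00,  2.76510063e-01,  1.50596727e+00, -1.15723522e-05,
        1.36069000e+00, -1.20974894e-01]), 'qvel': array([ 0.00112444, -0.00055607, -0.00200695, -0.0013834 , -0.0001364 ,
        0.00080164]), 'tau': array([ 1.59281262e-03, -4.05456769e+01, -2.37781030e+01,  7.03314668e-02,
        2.98829901e-02, -4.94021242e-05]), 'tcp_pos': array([ 0.18121852, -0.54513046,  0.17421929]), 'ee_rot': array([[ 9.48977190e-01,  3.15344554e-01, -3.23690045e-04],
       [ 3.15344669e-01, -9.48975956e-01,  1.54109187e-03],
       [ 1.78800858e-04, -1.56453496e-03, -9.99998760e-01]]), 'contact_force': array([-0.42675465, -1.13013798, -0.35937269]), 'moment': array([-0.01083378,  0.02445631, -0.03928988]), 'grip_force': 0.0, 'finger_gap': 1.00222422563779}
```

View pics/top0.png

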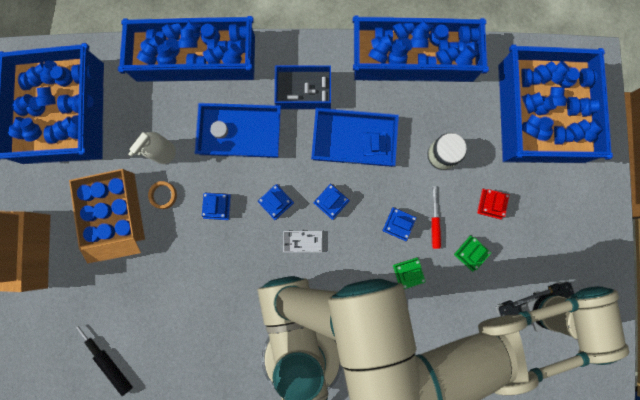

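View pics/scene0.png

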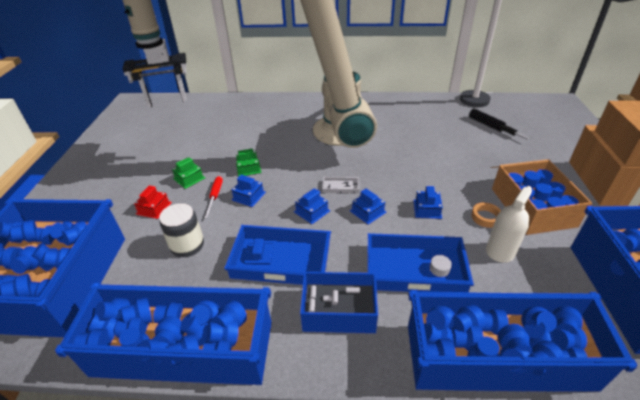

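The core is in the left bin at (219,129) and the cover is in the right bin at (375,142). The candidates in the top view are the blue housings at (215,206), (275,202), (331,201) and (400,223). Not meant: red (493,203), green (410,272) and (472,252), and the blue cover (375,142). I choose the four blue ones on the bench, then measure them and check a crop.

```bash
cat > meas.py <<'E'
import cv2,numpy as np
def cloud(d):
    h,w=d["range_z"].shape; K=d["K"]; k1=float(d["k1"])
    u,v=np.meshgrid(np.arange(w),np.arange(h))
    p=cv2.undistortPoints(np.stack([u,v],-1).reshape(-1,1,2).astype(float),K,np.array([k1,0,0,0,0.])).reshape(h,w,2)
    z=d["range_z"]; P=np.dstack([p*z[...,None],z]); T=d["world_from_camera"]
    return P@T[:3,:3].T+T[:3,3]
def rect(pts):
    (c,s,a)=cv2.minAreaRect((pts[:,:2]*1000).astype(np.float32))
    if s[0]<s[1]: a+=90; s=s[::-1]
    return np.array(c)/1000,np.round(s,1),(a+90)%180-90   # centre, sizes(mm), angle of long axis from x
E
python3 - <<'E'
import numpy as np,cv2
from meas import *
d=dict(np.load("top0.npz"));W=cloud(d);c=d["color"].astype(int);ok=d["range_z"]>0
blue=(c[...,2]>c[...,0]+40)&ok
print("table z",W[230:260,250:270,2].mean())
def box(u,v,m):
    M=np.zeros_like(ok);M[v-m:v+m,u-m:u+m]=1;return M.astype(bool)
for u,v in[(215,206),(275,202),(331,201),(400,223)]:
    B=box(u,v,25)&ok;f=W[B&(W[...,2]>.058)&(W[...,2]<.08)];a=W[B&(W[...,2]>.035)&(W[...,2]<.048)]
    x=W[B&(W[...,2]>.03)&(W[...,2]<.08)]
    print((u,v),"fin",len(f),rect(f),f[:,2].max().round(4),np.median(f[:,2]).round(4),"body",rect(x))
for u,v in[(238,130),(355,137)]:
    M=np.zeros_like(ok);M[v-37:v+37,u-52:u+52]=1;M=M.astype(bool)&blue&(W[...,2]>.036)&(W[...,2]<.055)
    n,l=cv2.connectedComponents(M.astype(np.uint8));k=1+np.argmax([(l==i).sum() for i in range(1,n)])
    print("bin",rect(W[l==k]),W[l==k][:,2].mean())
B=box(219,129,14)&~blue&ok&(W[...,2]>.022)&(W[...,2]<.04);print("core",rect(W[B]),B.sum(),np.median(W[B][:,2]))
B=box(150,145,25)&ok&(W[...,2]>.05);print("spray",W[B].min(0),W[B].max(0))
cv2.imwrite("pics/crop.png",cv2.resize(d["color"][95:250,185:435,::-1],None,fx=3.1,fy=3.1,interpolation=cv2.INTER_CUBIC))
E
```

```text
table z 0.0008569426594201287
(215, 206) fin 172 (array([0.43749503, 0.24878178]), array([50.2, 25. ]), -2.3541641235351562) 0.0778 0.0699 body (array([0.4372041 , 0.24941292]), array([69.4, 66.7]), 86.3851547241211)
(275, 202) fin 157 (array([0.44959943, 0.07914675]), array([50.3, 23.4]), 45.23420715332031) 0.0785 0.0703 body (array([0.45010196, 0.07871457]), array([66.5, 66.4]), -46.6817512512207)
(331, 201) fin 160 (array([ 0.45192554, -0.08231772]), array([49.8, 24.2]), -41.15374755859375) 0.0774 0.0706 body (array([ 0.45192514, -0.08224167]), array([66.7, 66.5]), 49.260284423828125)
(400, 223) fin 164 (array([ 0.38658786, -0.27870148]), array([50.6, 24.2]), 65.5572738647461) 0.0769 0.0706 body (array([ 0.38656516, -0.27912659]), array([67.9, 66.7]), 66.75868225097656)
bin (array([0.65489642, 0.1750928 ]), array([266.6, 151.6]), 87.93447875976562) 0.04464162995109266
bin (array([ 0.63548248, -0.14980832]), array([240.6, 151.6]), 85.36061096191406) 0.04462415639474624
core (array([0.65904291, 0.24422971]), array([48.5, 43.2]), 45.47283172607422) 214 0.031106068472008586
spray [0.55221964 0.37512728 0.05014049] [0.63165258 0.44751669 0.19591253]
```

View pics/crop.png

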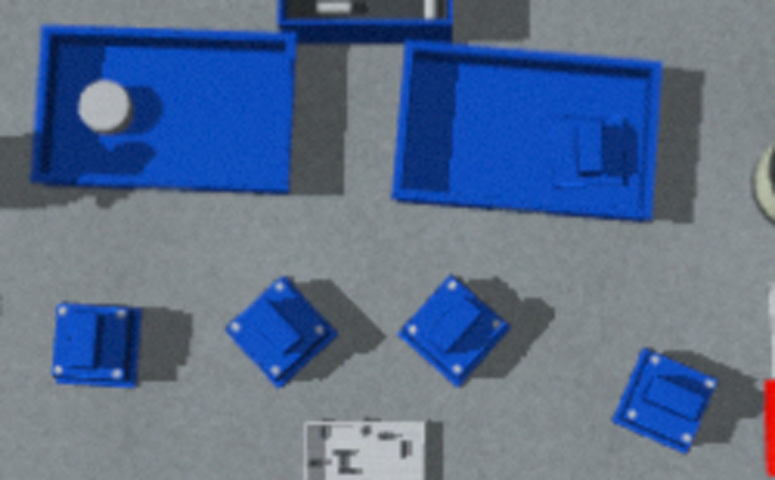

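The crop shows four blue housings, standing upright, with their fins clear. The core is in the left bin at crop (104,106) and the cover in the right bin at (590,147). The fin sizes (50x24, top 70 mm) match, so I start weighing from the right.

```bash
cat > act.py <<'E'
from station import r, hand, read_state, imaging, workorder
import numpy as np
H={"R":(.3866,-.2787,65.8),"C":(.4519,-.0823,-41),"B":(.4496,.0791,44.5),"L":(.4375,.2490,-3)}
def rot(deg):
    """tool down, fingers closing across a fin at angle deg; half turn with the smaller last-joint angle"""
    out=[]
    for a in(deg,deg+180):
        t=np.deg2rad(a); x=np.array([np.cos(t),np.sin(t),0]); z=np.array([0,0,-1.]); out.append(np.stack([x,np.cross(z,x),z],1))
    return out
def best(p,deg):
    c=[(np.abs(q-read_state()["joint_pos"]).max(),i) for i,R in enumerate(rot(deg)) if (q:=r.solve_ik(p,R)) is not None]
    return rot(deg)[min(c)[1]]
def fz(n=8):
    v=[]
    for _ in range(n): r.wait(.05); v.append(read_state()["contact_force"][2])
    return np.mean(v)
def weigh(k):
    x,y,a=H[k]; p=np.array([x,y,.125]); R=best(p,a)
    r.move_to(p,R); hand.grip(.65); r.wait(.3); f0=fz()
    r.move_linear([x,y,.047],v=.12); hand.grip(0,40)
    s=read_state(); print(k,"t",s["time_s"],"gap mm",s["finger_gap"]*94,"grip",s["grip_force"],"tcp",s["tcp_pos"].round(4))
    r.move_linear([x,y,.072],v=.06); r.wait(.4); f1=fz()
    m=(f0-f1)/9.81; s=read_state(); print("  mass",m.round(3),"gap",s["finger_gap"]*94,"t",s["time_s"]); return m
def putback(k):
    x,y,a=H[k]
    r.move_linear([x,y,.0475],v=.04); r.wait(.2); print("  touch",read_state()["contact_force"].round(2)); hand.grip(.65); r.move_linear([x,y,.125],v=.15)
E
python3 - <<'E'
import numpy as np,cv2
from meas import *
d=dict(np.load("top0.npz"));W=cloud(d);c=d["color"].astype(int)
M=(c[...,2]>c[...,0]+40)&(W[...,2]>.036)&(W[...,2]<.055);M[:,283:]=0;M[:,:190]=0;M[:100]=0;M[165:]=0
M[:108,270:]=0
n,l=cv2.connectedComponents(M.astype(np.uint8));k=1+np.argmax([(l==i).sum() for i in range(1,n)]);print("binL",rect(W[l==k]))
from act import *
m=weigh("R")
if m>.4: putback("R")
E
```

```text
binL (array([0.65559875, 0.18815796]), array([240.8, 151.5]), 88.09628295898438)
R t 4.5833 gap mm -0.014773359514876924 grip 0.0 tcp [ 0.3866 -0.2787  0.047 ]
  mass 0.037 gap 0.4875081172282696 t 5.95
```

The fingers shut on nothing, so I need a look.

```bash
python3 - <<'E'
from act import *
import cv2
s=read_state();print(s["tcp_pos"],s["ee_rot"].round(3).tolist(),s["contact_force"],s["joint_pos"])
d=imaging.read_camera("scene");np.savez("s1.npz",**d);a=cv2.resize(d["color"][140:260,130:400,::-1],None,fx=2,fy=2)
w=imaging.read_camera("wrist");np.savez("w1.npz",**w);b=cv2.resize(w["color"][:,:,::-1],(540,338))
cv2.imwrite("pics/miss.png",np.vstack([a,b]))
E
```

```text
[ 0.38661563 -0.27869728  0.07198569] [[0.41, 0.912, -0.0], [0.912, -0.41, 0.0], [0.0, -0.0, -1.0]] [-0.0498609  -0.3585065   0.06483214] [-7.70728254e-01  2.14766143e-01  1.86877705e+00  1.13001140e-06
  1.05805181e+00 -3.48408907e-01]
```

View pics/miss.png

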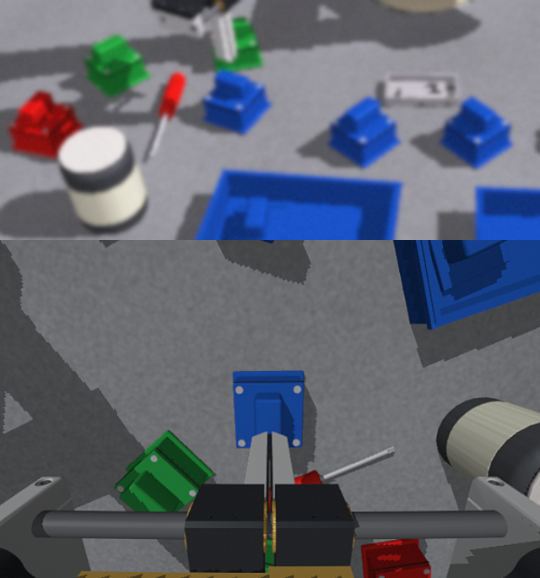

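The gripper stands short of the housing along its fin: the wrist view has the housing at (268,408), ahead of the fingers. I compare the three cameras' positions for it.

```bash
python3 - <<'E'
from act import *
from meas import *
t=imaging.read_camera("top");np.savez("t1.npz",**t)
T0=np.load("top0.npz")["world_from_camera"]
print("top T",T0.round(3).tolist(), np.abs(t["world_from_camera"]-T0).max())
for n,d in(("top",t),("top0",dict(np.load("top0.npz"))),("scene",dict(np.load("s1.npz"))),("wrist",dict(np.load("w1.npz")))):
    W=cloud(d);c=d["color"].astype(int);b=(c[...,2]>c[...,0]+40)&(d["range_z"]>0)&(W[...,2]>.06)&(W[...,2]<.08)&(abs(W[...,0]-.40)<.16)&(abs(W[...,1])<.4)
    N,l,st,_=cv2.connectedComponentsWithStats(b.astype(np.uint8))
    for i in range(1,N):
        if st[i,4]>40:print(n,st[i,:4],st[i,4],rect(W[l==i]),np.median(W[l==i][:,2]).round(4))
E
```

```text
top T [[0.002, -0.996, 0.092, 0.322], [-1.0, -0.002, -0.004, -0.069], [0.004, -0.092, -0.996, 1.455], [0.0, 0.0, 0.0, 1.0]] 0.0
top [265 191  17  18] 158 (array([0.4497327 , 0.07933228]), array([49.4, 23.4]), 45.30404281616211) 0.0709
top [323 190  17  19] 156 (array([ 0.45192978, -0.08233257]), array([49.2, 24. ]), -41.20083999633789) 0.0705
top [207 195  11  19] 168 (array([0.43721558, 0.24927466]), array([50.4, 25.4]), -3.136749267578125) 0.07
top0 [265 191  17  18] 157 (array([0.44959943, 0.07914675]), array([50.3, 23.4]), 45.23420715332031) 0.0703
top0 [323 190  17  19] 159 (array([ 0.45193744, -0.08232813]), array([49.7, 24.2]), -41.15374755859375) 0.0706
top0 [207 195  11  19] 169 (array([0.43749503, 0.24878178]), array([50.2, 25. ]), -2.3541641235351562) 0.07
top0 [393 216  20  15] 161 (array([ 0.38671802, -0.27876062]), array([50.6, 24. ]), 65.5572738647461) 0.0706
scene [237 175  18  12] 132 (array([ 0.38649927, -0.27770712]), array([52.2, 28.3]), 67.04217529296875) 0.0692
scene [425 186  11  14] 128 (array([0.43575266, 0.24928392]), array([55.4, 24.5]), -4.0781097412109375) 0.0696
scene [302 188  18  14] 138 (array([ 0.45132651, -0.08237212]), array([51.2, 27.8]), -44.321311950683594) 0.0692
scene [361 188  18  15] 143 (array([0.44956171, 0.07983469]), array([51.9, 26.4]), 42.577884674072266) 0.0691
wrist [302 185  33  46] 1409 (array([ 0.38849069, -0.26909851]), array([32.3, 23.6]), 66.10052490234375) 0.0702
```

All cameras agree on the fin, so I check where the fingertips really are, using the depth images.

```bash
python3 - <<'E'
from meas import *
w=dict(np.load("w1.npz"));W=cloud(w)
print(w["world_from_camera"].round(3).tolist())
for v in range(222,300,6):
    print(v,[(u,W[v,u].round(3).tolist()) for u in(300,312,326,336)])
s=dict(np.load("s1.npz"));S=cloud(s)
M=(abs(S[...,0]-.36)<.12)&(abs(S[...,1]+.28)<.07)&(S[...,2]>.077)&(S[...,2]<.2)
for v in range(140,185,3):
    u=np.where(M[v])[0]
    if len(u):print(v,u.min(),u.max(),S[v,u[len(u)//2]].round(3),s["color"][v,u[len(u)//2]])
E
```

```text
[[0.912, -0.392, -0.119, 0.42], [-0.41, -0.874, -0.263, -0.201], [-0.001, 0.288, -0.958, 0.282], [0.0, 0.0, 0.0, 1.0]]
222 [(300, [0.367, -0.282, 0.043]), (312, [0.381, -0.276, 0.07]), (326, [0.39, -0.28, 0.07]), (336, [0.393, -0.294, 0.042])]
228 [(300, [0.364, -0.287, 0.043]), (312, [0.385, -0.267, 0.104]), (326, [0.393, -0.271, 0.105]), (336, [0.392, -0.298, 0.043])]
234 [(300, [0.379, -0.265, 0.113]), (312, [0.386, -0.267, 0.114]), (326, [0.393, -0.271, 0.113]), (336, [0.399, -0.273, 0.114])]
240 [(300, [0.379, -0.265, 0.121]), (312, [0.386, -0.268, 0.121]), (326, [0.393, -0.271, 0.122]), (336, [0.398, -0.273, 0.122])]
246 [(300, [0.38, -0.265, 0.129]), (312, [0.386, -0.268, 0.129]), (326, [0.393, -0.27, 0.13]), (336, [0.398, -0.273, 0.13])]
252 [(300, [0.381, -0.265, 0.136]), (312, [0.386, -0.268, 0.136]), (326, [0.393, -0.27, 0.137]), (336, [0.397, -0.273, 0.136])]
258 [(300, [0.381, -0.265, 0.143]), (312, [0.386, -0.268, 0.143]), (326, [0.392, -0.271, 0.142]), (336, [0.397, -0.272, 0.143])]
264 [(300, [0.381, -0.266, 0.148]), (312, [0.387, -0.267, 0.149]), (326, [0.393, -0.27,
[... 421 characters left out ...]
64])]
288 [(300, [0.382, -0.266, 0.168]), (312, [0.387, -0.268, 0.168]), (326, [0.392, -0.27, 0.169]), (336, [0.396, -0.272, 0.169])]
294 [(300, [0.395, -0.245, 0.208]), (312, [0.397, -0.247, 0.207]), (326, [0.401, -0.248, 0.208]), (336, [0.404, -0.249, 0.208])]
146 238 244 [ 0.391 -0.271  0.186] [95 93 93]
149 234 245 [ 0.399 -0.273  0.181] [178 174 178]
152 235 245 [ 0.4   -0.274  0.172] [190 188 191]
155 235 246 [ 0.399 -0.273  0.162] [190 187 191]
158 236 246 [ 0.398 -0.275  0.151] [185 183 187]
161 237 247 [ 0.398 -0.274  0.141] [193 191 193]
164 237 247 [ 0.4   -0.275  0.132] [180 179 181]
167 238 247 [ 0.4   -0.273  0.122] [197 194 198]
170 244 245 [ 0.395 -0.271  0.108] [137 159 141]
```

The tips really end at about z = 0.104 while the TCP reads 0.072, so they are about 32 mm short of nominal. I check whether that depends on the opening before going lower.

```bash
python3 - <<'E'
from act import *
from meas import *
x,y,a=H["R"]; r.move_linear([x,y,.11],v=.15)
for g in(.3,.65):
    hand.grip(g); s=read_state()
    for n in("wrist","scene"):
        d=imaging.read_camera(n); np.savez(f"{n}_{g}.npz",**d); W=cloud(d); R=s["ee_rot"]; L=(W-s["tcp_pos"])@R
        # tool frame: tips within x +-14 mm, |y|<60 mm; highest tool z of finger points clear of the housing
        M=(d["range_z"]>0)&(abs(L[...,0])<.016)&(abs(L[...,1])<.062)&(W[...,2]>.08)&(W[...,2]<.2)
        for sd in(-1,1):
            P=L[M&(L[...,1]*sd>0)]
            if len(P)>5: q=P[P[:,2]>np.percentile(P[:,2],90)]; print(g,n,sd,len(P),"tool z of tip (99%)",np.percentile(P[:,2],99).round(4),"y",q[:,1].min().round(3),q[:,1].max().round(3),"x",q[:,0].min().round(3),q[:,0].max().round(3))
print(s["finger_gap"],s["tcp_pos"],s["time_s"])
cv2.imwrite("pics/tips.png",cv2.resize(np.load("wrist_0.65.npz")["color"][:,:,::-1],(640,400)))
E
```

```text
0.3 wrist -1 1516 tool z of tip (99%) -0.0325 y -0.027 -0.015 x -0.008 0.011
0.3 wrist 1 1471 tool z of tip (99%) -0.0322 y 0.013 0.024 x -0.007 0.011
0.3 scene -1 138 tool z of tip (99%) -0.0322 y -0.022 -0.014 x -0.008 0.01
0.3 scene 1 129 tool z of tip (99%) -0.034 y 0.016 0.026 x -0.009 0.01
0.65 wrist -1 1847 tool z of tip (99%) -0.0329 y -0.043 -0.031 x -0.007 0.01
0.65 wrist 1 1821 tool z of tip (99%) -0.0327 y 0.029 0.04 x -0.007 0.011
0.65 scene -1 134 tool z of tip (99%) -0.0314 y -0.037 -0.03 x -0.008 0.012
0.65 scene 1 131 tool z of tip (99%) -0.0334 y 0.03 0.042 x -0.008 0.01
0.6470041500006025 [ 0.38658178 -0.27866995  0.1100039 ] 7.9167
```

View pics/tips.png

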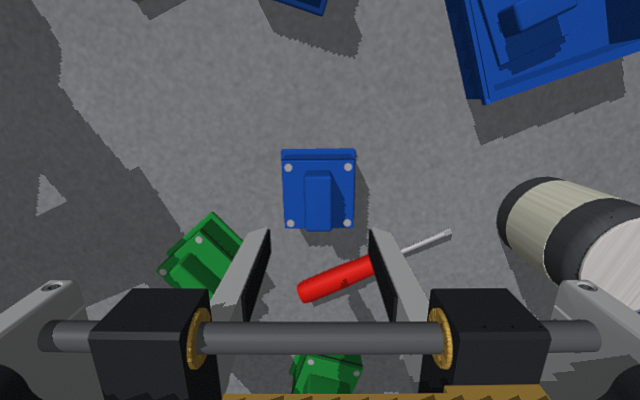

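The picture shows the fin at (318,200), centred between the fingers (inner edges at about 265 and 372). The tips sit a steady 32.5 mm behind the reported TCP at both openings, so I correct z by that and go on.

```bash
sed -i 's/\.125/.095/g; s/\.0475,*\]/.0475-OFF]/; s/\[x,y,\.047\]/[x,y,.047-OFF]/; s/\[x,y,\.072\]/[x,y,.072-OFF]/; s/^H=/OFF=.032\nH=/' act.py; grep -n OFF act.py; python3 - <<'E'
from act import *
m=weigh("R")
if m>.4: putback("R")
E
```

```text
3:OFF=.032
21:    r.move_linear([x,y,.047-OFF],v=.12); hand.grip(0,40)
23:    r.move_linear([x,y,.072-OFF],v=.06); r.wait(.4); f1=fz()
27:    r.move_linear([x,y,.0475-OFF],v=.04); r.wait(.2); print("  touch",read_state()["contact_force"].round(2)); hand.grip(.65); r.move_linear([x,y,.095],v=.15)
R t 10.6667 gap mm 23.96549340132203 grip 39.98230218887329 tcp [ 0.3858 -0.2783  0.0151]
  mass 0.581 gap 23.468479143358255 t 12.0333
  touch [-0.72  0.37 -4.35]
```

R weighs 0.58 kg, so it is a cored one and is back in place. Next.

```bash
sed -i 's/\.0475-OFF/.0468-OFF/' act.py; python3 - <<'E'
from act import *
for k in("C","B","L"):
    m=weigh(k)
    if m<.4: print("LIGHT",k); break
    putback(k)
print(read_state()["tcp_pos"],read_state()["ee_rot"].round(2).tolist(),read_state()["time_s"])
E
```

```text
C t 17.6583 gap mm 23.748381886354114 grip 39.997342228889465 tcp [ 0.4518 -0.0825  0.0151]
  mass 0.258 gap 23.669518886106133 t 19.025
LIGHT C
[ 0.45190155 -0.08232355  0.04000066] [[-0.75, 0.66, 0.0], [0.66, 0.75, -0.0], [-0.0, -0.0, -1.0]] 19.025
```

C weighs 0.26 kg, so it is the light one. I carry it to the free half of the left bin.

```bash
python3 - <<'E'
from act import *
import cv2
s=read_state();p=s["tcp_pos"]
r.move_linear([p[0],p[1],.14],v=.15)
x,y=.6545,.147
c=[]
for a in(-1.9,88.1):
    R=best([x,y,.13],a); q=r.solve_ik([x,y,.13],R); c.append((np.abs(q-read_state()["joint_pos"]).max(),a))
print(c); R=best([x,y,.13],min(c)[1])
r.move_to([x,y,.13],R); r.wait(.2)
s=read_state();print(s["finger_gap"]*94,s["contact_force"].round(2),s["tcp_pos"].round(4),s["time_s"])
for i,n in enumerate(("wrist","top")):
    d=imaging.read_camera(n); np.savez(f"pl_{n}.npz",**d)
cv2.imwrite("pics/pl.png",np.vstack([cv2.resize(np.load("pl_wrist.npz")["color"],(480,300)),cv2.resize(np.load("pl_top.npz")["color"][90:250,180:436],(480,300))])[:,:,::-1])
E
```

```text
[(np.float64(0.44916505668321594), -1.9), (np.float64(1.3375072730659914), 88.1)]
23.683345998503135 [ 0.52 -0.87 -2.94] [0.6542 0.1455 0.1307] 21.2083
```

View pics/pl.png

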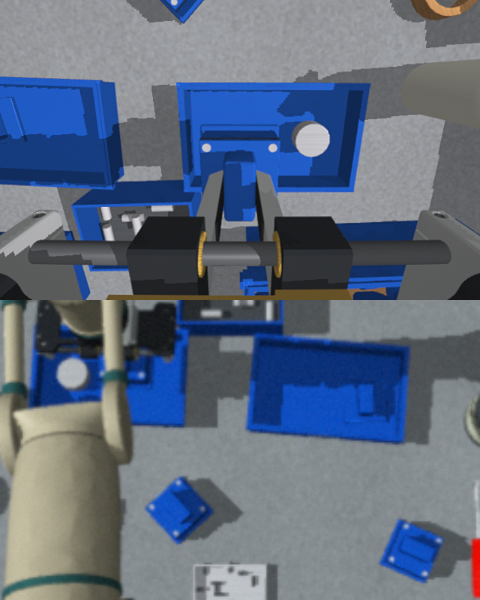

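The wrist view (top half) shows the housing level at (240,140), over the free half of the left bin, and the core clear at (312,140). I lower it slowly until it touches.

```bash
python3 - <<'E'
from act import *
import cv2
x,y=.6545,.147
r.move_linear([x,y,.035],v=.1); r.wait(.3); f0=fz(4)
z=.024
r.move_linear([x,y,z],v=.03)
while z>.014:
    f=fz(2)
    if f-f0>1.0: break
    z-=.001; r.move_linear([x,y,z],v=.02)
print("touch z",z,f-f0,read_state()["tcp_pos"])
hand.grip(.5); r.move_linear([x,y,.14],v=.15)
p=read_state(); print(p["time_s"],p["contact_force"].round(2))
r.move_to([.42,-.1,.2],best([.42,-.1,.2],0))
d=imaging.read_camera("scene"); np.savez("end_scene.npz",**d)
t=imaging.read_camera("top"); np.savez("end_top.npz",**t)
cv2.imwrite("pics/end.png",np.vstack([cv2.resize(d["color"][150:300,200:500],(560,280)),cv2.resize(t["color"][90:250,130:450],(560,280))])[:,:,::-1])
from meas import *
for n,d in(("scene",d),("top",t)):
    W=cloud(d);c=d["color"].astype(int);b=(c[...,2]>c[...,0]+40)&(W[...,2]>.06)&(W[...,2]<.083)&(W[...,0]>.3)&(W[...,0]<.72)&(abs(W[...,1])<.36)
    N,l,st,_=cv2.connectedComponentsWithStats(b.astype(np.uint8))
    for i in range(1,N):
        if st[i,4]>40:print(n,rect(W[l==i]),np.median(W[l==i][:,2]).round(4))
print(read_state()["time_s"])
E
```

```text
touch z 0.019999999999999997 1.6058112154768087 [0.65484784 0.14700998 0.02021656]
26.4417 [-0.44  0.23 -0.14]
scene (array([ 0.38801849, -0.27722311]), array([50.1, 24.7]), 64.94416046142578) 0.0694
scene (array([0.4376767 , 0.24903865]), array([51.2, 24.9]), -2.240020751953125) 0.0698
scene (array([0.44903387, 0.07963487]), array([52. , 25.3]), 44.9891471862793) 0.0696
scene (array([0.65490564, 0.14546461]), array([52.7, 24.1]), -2.5753402709960938) 0.0744
top (array([0.6532149 , 0.14689655]), array([47.3, 23.3]), -3.960540771484375) 0.0746
top (array([0.44955725, 0.07919609]), array([50.9, 23.5]), 45.32238006591797) 0.0705
top (array([0.43731476, 0.24902388]), array([50. , 25.3]), -3.056182861328125) 0.0701
top (array([ 0.38786041, -0.27911786]), array([50.2, 24.6]), 66.00357055664062) 0.0707
27.8417
```

View pics/end.png

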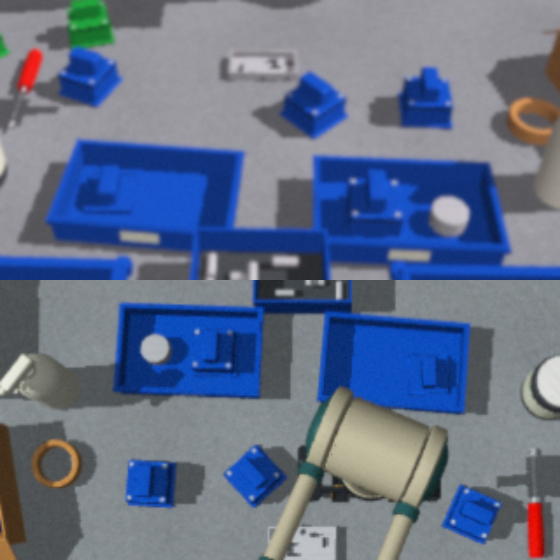

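The housing stands upright beside the core in the left bin: (375,205) in the upper view, (213,350) in the lower, fin top 74.5 mm. The other three are within about 1.5 mm of where they were, so I hand in.

```bash
python3 -c "
from station import workorder
print(workorder.finish_job())"
```

```text
the job is handed in; nothing more can be done
None
```

The light housing (0.26 kg; the one other I weighed was 0.58 kg, and I stopped there) now stands upright beside the core in the left bin, the other three are within about 1.5 mm of where they stood, and the job was handed in at about 28 s.

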